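# Layer a cassette over a cold brick and mark its dispatch plate

## Task

Pack the foam tray: lay the yellow separator sheet squarely on the blue cold brick, then set the sample cassette upright and squarely on the sheet. Then stand the spring marker inside the black ring on the cassette's metal plate, press it straight down until it snaps, and stand it back upright on its round black mat. Leave the bottle, the logger and the tape alone.

Things in the scene. Friction and masses are not known exactly. Their poses are not given: they have to be found in the camera images.
- tray: white shallow foam tray fixed to the bench, 170 (x) x 110 (y) mm outside, rim 18 mm high, walls and floor 8 mm. Origin: centre of the underside, z up
- brick: blue hard-shell cold brick lying loose in the tray, 120 (x) x 48 (y) x 30 (z) mm, 0.45 kg, rounded edges. Origin: centre of the underside; x is the long axis, z up. It stays in the tray as it is
- sheet: stiff yellow separator sheet, 124 (x) x 60 (y) x 6 (z) mm, 60 g. It lies on a grey rest of 30 mm height that is narrower (36 mm) than the sheet and has a 44 mm wide, 4 mm high foot, so that the long edges overhang by 12 mm. It also overhangs the brick by 6 mm on each long side. Origin: centre of the underside; x is the long axis, z up. Can be pinched across its 60 mm width; the two ends are alike
- cassette: sample cassette, a box 120 (x) x 54 (y) mm, white below and red on top, 35 mm high, with an aluminium plate 56 x 51 mm on top near its +x end (total height 36 mm), about 0.3 kg, lying on a 4 mm steel plate. Origin: centre of the underside; x is the long axis, z up. Either end may point either way along the sheet
- target (a point): centre of the black ring printed on the cassette's aluminium plate, on its upper face: 25 mm from the cassette's centre along its +x, 36 mm above its underside; the ring is 46 mm across inside, a 6 mm black dot marks its centre
- marker: spring marker, a self-standing automatic punch, 94 mm tall, about 0.25 kg in all, standing on its mat. This is its foot, a dark steel disc 34 mm in diameter and 10 mm thick; origin: centre of its underside, z up along the tool. An orange stem joins it to the sliding body. The strike falls at the centre of the foot
- marker_grip (a point): point on the axis of the marker's sliding body, 66 mm above the foot's underside when not pressed. It has a dark collar 36 mm in diameter from 26 to 40 mm height, aluminium grip 26 mm in diameter from 40 to 86 mm, black cap 24 mm in diameter from 86 to 94 mm
- striker (a joint): the striker inside the marker, m: 0 cocked, 0.005 snapped (at its stop). As the body is pressed down onto the standing foot, the resistance grows from about 3 N to about 11 N at 6 to 8 mm of body travel; there the striker snaps down at once and the resistance drops by a third or more. The body can be pressed to 13 mm (hard stop; about 15 N just before it). Let go, the body rises and the striker cocks itself again
- mat: round black rubber mat fixed to the bench, 100 mm in diameter, 4 mm thick, where the marker stands. Origin: centre of its underside
- bottle: bystander: clear bottle with a blue cap, 60 mm in diameter, 150 mm tall. Origin: centre of the underside
- logger: bystander: grey temperature logger, 50 x 85 x 24 mm. Origin: centre of the underside
- tape: bystander: green ring of tape lying flat, 90 mm in diameter, 24 mm high. Origin: centre of the underside

How it is judged:
On the way, in this order (a step that is already met when the one before it is completed fails the run):
1. the sheet lies flat and squarely on the brick (x of sheet in the frame of brick between -0.012 and 0.012 m and y of sheet in the frame of brick between -0.01 and 0.01 m and z of sheet in the frame of brick between 0.0275 and 0.0325 m and angle between the x axis of sheet and the x axis of brick, either way round below 0.15 rad and angle between each of sheet, brick's own z axis and vertical below 0.06 rad and horizontal distance between brick and tray below 0.03 m), for 0.2 s.
2. the cassette lies upright and squarely on the sheet, which is still on the brick (all of step 1 and x of cassette in the frame of sheet between -0.012 and 0.012 m and y of cassette in the frame of sheet between -0.01 and 0.01 m and z of cassette in the frame of sheet between 0.004 and 0.008 m and angle between the x axis of cassette and the x axis of sheet, either way round below 0.15 rad and angle between cassette's own z axis and vertical below 0.06 rad), for 0.2 s.
3. the marker, standing upright with its foot inside the ring on the stacked cassette, is pressed down until it snaps (all of step 2 and value of joint striker above 0.004 m and horizontal distance between marker and target below 0.006 m and angle between marker's own z axis and vertical below 0.08 rad and contact force between marker and cassette above 1 N), for 0.05 s.
At the end, for the whole second after the job is handed in: Sheet flat on brick, cassette flat on sheet, each centred on the one below within 12 mm along, 10 mm across, 0.15 rad; brick flat within 30 mm of the tray's centre; marker sprung back, upright on its mat, axis within 35 mm of the mat's centre; all at rest (all of step 2 and horizontal distance between marker and mat below 0.035 m and height (world z) of marker between 0.002 and 0.006 m and angle between marker's own z axis and vertical below 0.06 rad and value of joint striker below 0.002 m and linear speed of each of marker, cassette, sheet below 0.02 m/s); the robot touches nothing.
It fails at once if the bottle, the logger or the tape is moved by more than 30 mm or tipped over (distance of any of bottle, logger, tape from where it was at the start of the episode above 0.03 m or angle between any of bottle, logger, tape's own z axis and vertical above 0.5 rad).
It fails at once if the marker snaps on the cassette away from the ring (more than 10 mm off its centre) (value of joint striker above 0.004 m and contact force between marker and cassette above 1 N and horizontal distance between marker and target above 0.01 m).
It also fails if it takes over 67 s, if anything falls off the work surface, if the arm or the gripper's body presses on something with over 40 N, if the wrist force passes 120 N, or if a joint passes its speed limit or range.

## Robot

A 7-joint arm with a two-finger parallel gripper is mounted at the origin on the work surface. World frame = base frame: x ahead of the robot, y to its left, z up, the work surface at z = 0. Lengths are in m, angles in rad, forces in N, time in s.
With the tool pointing down it reaches from about 0.4 to 0.85 m from the base axis. Payload 4.5 kg.
Tool frame: the origin (TCP) lies on the centre line of the jaws, within the pads' length; the fingertips stand r.tcp_to_tips ahead of it and the grasp point (between the pads) lies 11 mm behind it (r.tcp_to_tips is the distance from the TCP to the fingertips, in m); y points along the fingers, x is the direction in which the jaws open and shut, and the axes are right-handed (so a half turn about y gives the same grasp; the last joint's range is limited). The gripper opens to 88 mm and grips with 3 to 60 N. Pads are 18 mm wide; open, the fingers measure 123 mm over their backs; the gripper's body (75 mm by 187 mm) begins 45 mm behind the grasp point.
Start: joints at [1.196, 0.689, -0.195, 1.565, 0.157, 0.902, -0.215], TCP at [0.248, -0.574, 0.247] pointing down, gripper open.
Joint ranges: [-3.01, 3.01], [-0.46, 2.08], [-1.47, 1.51], [0.13, 2.56], [-1, 4.14], [0.04, 2.09], [-2.66, 2.66]. Speed limits (rad/s): [2.57, 2.57, 3.14, 3.14, 3.14, 3.14, 3.14].

## Interface

Orientations are given as a unit quaternion [x, y, z, w].
In Python, from plant import r gives the robot as it stands. The module is installed in compiled form; this text tells all that it offers.
- The arm moves only by the shell command python3 -m inch 'ROWS' [OPENING] [FORCE]. ROWS is text: rows parted by semicolons, each of 4 numbers parted by spaces: the shift along the tool's x, y, z in mm, then the turn about the tool's y in degrees. In form: x y z spin; .... A call has 1 to 10 rows; each row is the pose to reach, as a shift and turn from the pose commanded when the call began, along the tool's axes at that moment; what a row does not reach only later rows make up. A row lasts 1/10 s, in which the tool goes at most 50 mm and 8.59 degrees, less where a joint would pass 70% of its speed; a pose out of reach is approached as far as the arm can. A call with a gripper value outside its range is refused whole. OPENING is the gripper command: -1 is shut, 1 is fully open, values between are in proportion, set as the call begins (- or left out, the last holds). The fingers move at their own pace and stop on an object; FORCE is the grip in N (left out, the last holds). Time passes only in rows, so rows that repeat a pose let the fingers close. It gives the time, the measured TCP pose, the force and the opening at its end, in the units of the state.
- r.get_state(): the state, without advancing time (a new reading comes with each control period).
- r.snapshot(name): name is "scene" or "top" or "wrist"; returns a dict with "frame" (384x512x3 uint8, red, green, blue), "intrinsics" (3x3 intrinsics, pixels), "R" (3x3) and "t" (3): a world point X has camera coordinates R X + t. Camera axes: x right, y down, z forward; pixel columns grow to the right and rows downward; lengths in m; the calibration is good to about 2 mm. The wrist camera is an equidistant fisheye: a pixel r from the principal point sees the ray r / f radians off the axis. A picture is of the moment at which its call begins. There is no depth.
- r.finish_job(): hands the job in, once; it reports no verdict.
Trained networks look in the newest picture that a camera, given by its name, has taken for a name from the list of things; names that differ only in an ending like _2 or _b are one class to them, and where a whole thing is asked for, a point or a joint stands for the part that bears it (a point fixed in the world has none). Each returns a list of dicts, best first, with "p" (0 to 1); they miss things now and then, are a little off and sometimes report something else, mostly with a low value. They report only what shows in the picture. A call takes as long as a camera call.
- r.trace(camera, name): "region" (384x512 bool, what is visible of it) and "centre" ([row, column] in pixels, amid what is visible of it).
- r.tip_of(camera, name): "centre" ([row, column] in pixels: a listed point, or the origin of a listed thing).
The state is a dict: "clock": time; "q": joint angles; "qd": joint speeds; "joint_torque": joint torques, N m; "tool_pos": TCP position; "eef_rot": TCP orientation; "contact_force": force on the tool from outside, world axes, zero at the start; "moment": the same for the moment, N m; "opening": opening from 0.0 (shut) to 1.0 (fully open).
Only numpy, scipy, OpenCV 4.12 (cv2) and the standard library are available. Lean on these libraries where they do the work, as an engineer would, in place of code of your own. Each camera call takes 0.05 s, during which the arm holds its last target.

## Working session

There is one attempt and no reset: what is moved stays moved. The work goes in short steps, Python scripts to look and compute and a shell command to move; the robot and the scene stay as the last step left them, time stands still between calls to the robot, and variables do not carry over. Pictures are saved under pics/ and viewed, and the job is handed in when it is done.

```bash
mkdir -p pics
cat > h.py <<'E'
from plant import r
import numpy as np, cv2
from scipy.spatial.transform import Rotation as Ro
def snap(c,fn=None):
    s=r.snapshot(c)
    if fn: cv2.imwrite('pics/'+fn,s['frame'][:,:,::-1])
    return s
def ray(c,s,px):
    K=np.array(s['intrinsics']);R=np.array(s['R']);t=np.array(s['t'])
    v,u=px
    x=(u-K[0,2])/K[0,0];y=(v-K[1,2])/K[1,1]
    if c=='wrist':
        th=np.hypot(x,y); d=np.array([x/max(th,1e-9)*np.sin(th),y/max(th,1e-9)*np.sin(th),np.cos(th)])
    else: d=np.array([x,y,1.])
    return -R.T@t, R.T@d
def atz(c,s,px,z):
    o,d=ray(c,s,px); return o+d*(z-o[2])/d[2]
def proj(c,s,X):
    K=np.array(s['intrinsics']);p=np.array(s['R'])@np.array(X)+np.array(s['t'])
    if c=='wrist':
        rr=np.hypot(p[0],p[1]);th=np.arctan2(rr,p[2]);x,y=p[0]/max(rr,1e-9)*th,p[1]/max(rr,1e-9)*th
    else: x,y=p[0]/p[2],p[1]/p[2]
    return np.array([K[1,1]*y+K[1,2],K[0,0]*x+K[0,2]])
E
python3 - <<'E'
from h import *
st=r.get_state();print({k:np.round(v,3) for k,v in st.items()},r.tcp_to_tips)
print(np.round(Ro.from_quat(st['eef_rot']).as_matrix(),3))
for c in ['scene','top','wrist']:
    s=snap(c,c+'0.png'); print(c,-np.array(s['R']).T@s['t'],np.round(s['R'],3).tolist(),np.array(s['intrinsics'])[0])
    if c!='wrist' or 1:
        for n in ['tray','brick','sheet','cassette','target','marker','marker_grip','mat','bottle','logger','tape']:
            a=r.tip_of(c,n)
            b=r.trace(c,n)
            print(c,n,[(np.round(i['centre'],1),round(i['p'],2)) for i in a[:2]],[(np.round(i['centre'],1),round(i['p'],2),int(i['region'].sum())) for i in b[:2]])
E
```

```text
{'clock': np.float64(0.0), 'q': array([ 1.196,  0.69 , -0.195,  1.566,  0.157,  0.902, -0.215]), 'qd': array([-0.001,  0.   ,  0.001, -0.   ,  0.   ,  0.003,  0.   ]), 'joint_torque': array([ 0.0000e+00, -5.2756e+01, -1.2660e+00, -1.5343e+01, -5.3000e-02,
        7.0000e-03,  0.0000e+00]), 'tool_pos': array([ 0.248, -0.573,  0.246]), 'eef_rot': array([-0.591,  0.389, -0.388,  0.591]), 'contact_force': array([ 0.402,  0.552, -0.123]), 'moment': array([ 0.024, -0.029,  0.078]), 'opening': np.float64(0.999)} 0.008
[[ 0.398 -0.001  0.918]
 [-0.918  0.002  0.398]
 [-0.002 -1.    -0.   ]]
scene [ 1.41091245 -0.67203126  0.73610912] [[0.612, 0.791, -0.006], [0.424, -0.335, -0.841], [-0.668, 0.512, -0.54]] [361.684699     0.         260.73719651]
scene tray [(array([206.2, 270.9]), 0.83), (array([228.5, 313.8]), 0.23)] [(array([208.8, 267.8]), 0.58, 522)]
scene brick [(array([204.5, 271.2]), 0.85), (array([223.4, 176.6]), 0.5)] [(array([198.9, 270.8]), 0.91, 384)]
scene sheet [(array([184.2, 327.6]), 0.53)] [(array([185.1, 326.7]), 0.69, 318), (array([235. , 123.5]), 0.43, 756)]
scene casset
[... 1663 characters left out ...]
[210.7, 336.1]), 0.82, 495), (array([240.5, 127.5]), 0.74, 663)]
top bottle [(array([227.9, 381.5]), 0.64)] [(array([229.9, 386.5]), 0.64, 441)]
top logger [(array([151.8, 220.3]), 0.57)] [(array([151.4, 218.5]), 0.83, 371)]
top tape [(array([209.2, 336.4]), 0.6), (array([166.8, 288.2]), 0.59)] [(array([156.2, 288. ]), 0.72, 244)]
wrist [ 0.32033222 -0.54287183  0.38431632] [[0.397, -0.918, 0.001], [-0.876, -0.379, 0.298], [-0.273, -0.119, -0.955]] [297.31863964   0.         260.57824744]
wrist tray [] []
wrist brick [] []
wrist sheet [] []
wrist cassette [] []
wrist target [] []
wrist marker [] []
wrist marker_grip [] []
wrist mat [] []
wrist bottle [] []
wrist logger [] []
wrist tape [] []
```

View images.

Run:
```python
from h import *
a=cv2.imread('pics/top0.png');cv2.imwrite('pics/top0z.png',cv2.resize(a[110:290,90:430],None,fx=2.3,fy=2.3,interpolation=cv2.INTER_CUBIC))
a=cv2.imread('pics/scene0.png');cv2.imwrite('pics/scene0z.png',cv2.resize(a[100:290,80:400],None,fx=2.4,fy=2.4,interpolation=cv2.INTER_CUBIC))
print(r.get_state()['clock'])
```

```text
3.45
```

View pics/top0z.png

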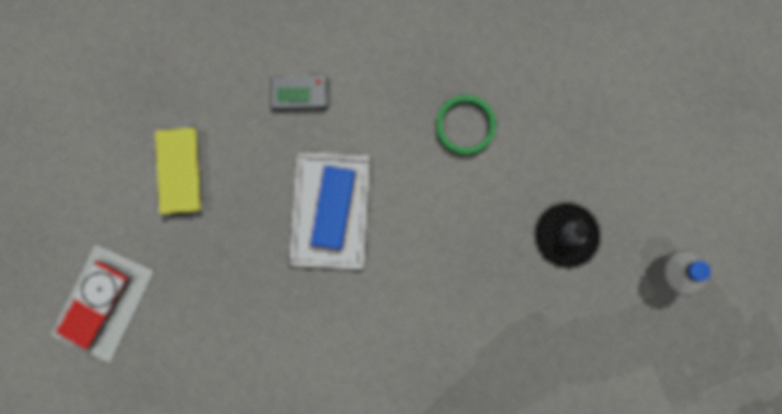

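View pics/scene0z.png

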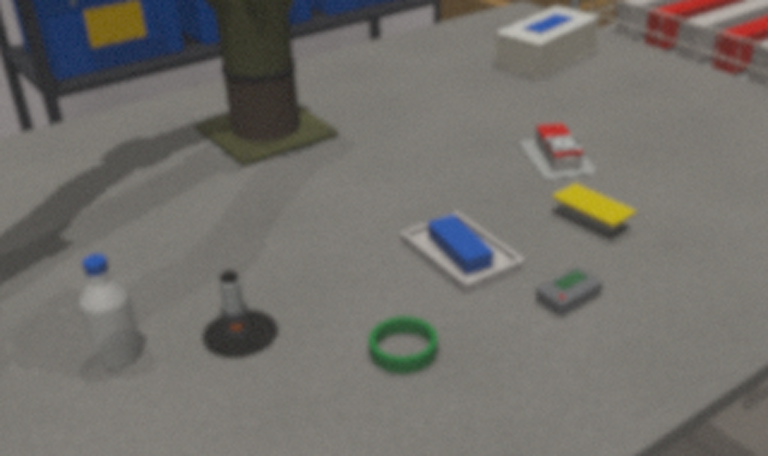

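```bash
cat >> h.py <<'E'
def rect(c,s,mask,z):
    cs,_=cv2.findContours(mask.astype(np.uint8),cv2.RETR_EXTERNAL,cv2.CHAIN_APPROX_NONE)
    k=max(cs,key=cv2.contourArea)[:,0,:]
    P=np.array([atz(c,s,(v,u),z)[:2] for u,v in k])
    (cx,cy),(w,h),a=cv2.minAreaRect((P*1000).astype(np.float32))
    if w<h: w,h,a=h,w,a+90
    a=(a+90)%180-90
    return np.round([cx,cy,w,h,a],1)
def hsv(f):
    x=cv2.cvtColor(f,cv2.COLOR_RGB2HSV).astype(int);return x[...,0],x[...,1],x[...,2]
def colours(f):
    H,S,V=hsv(f)
    return dict(y=(abs(H-29)<8)&(S>110)&(V>90),b=(abs(H-110)<12)&(S>120)&(V>70),r=((H<8)|(H>172))&(S>130)&(V>80))
E
python3 - <<'E'
from h import *
s=snap('top');m=colours(s['frame']);sub=np.zeros(m['y'].shape,bool);sub[110:290,90:330]=1
for k,z in (('y',.036),('b',.038),('r',.039)): print(k,rect('top',s,m[k]&sub,z))
for n,px,z in [('target',(234.1,131.1),.04),('mat',(209.7,335.5),.004),('grip',(211.6,342.6),.07),('tray',(199.7,233.3),0),('bottle',(227.9,381.5),0),('logger',(151.8,220.3),0),('tape',(166,292),.024)]: print(n,np.round(atz('top',s,px,z)*1000))
E
```

```text
y [619.6 252.6 125.4  60.1   5.2]
b [565.6  23.  116.1  43.4  -9.1]
r [393.9 384.   52.8  51.7 -27.8]
target [449. 366.  40.]
mat [ 537. -322.    4.]
grip [ 525. -332.   70.]
tray [570.  29.   0.]
bottle [ 476. -477.    0.]
logger [740.  77.   0.]
tape [ 685. -172.   24.]
```

```bash
cat >> h.py <<'E'
def go(x,y,z,yaw=None):
    """mm world TCP target, yaw deg of tool x axis (mod 180) -> row"""
    st=r.get_state();p=np.array(st['tool_pos'])*1000;M=Ro.from_quat(st['eef_rot']).as_matrix()
    d=M.T@(np.array([x,y,z])-p)
    cy=np.degrees(np.arctan2(M[1,0],M[0,0]));sp=0 if yaw is None else -(((yaw-cy)+90)%180-90)
    print('row',np.round(d,1),round(sp,1),'dist',round(np.linalg.norm(d)),'clock',round(st['clock'],2),'p',np.round(p,1),'yaw',round(cy,1),'F',np.round(st['contact_force'],1),'q7',round(st['q'][6],2),'open',round(st['opening'],3),'tilt',np.round(M[2],3))
E
python3 -c "
from h import *
go(620,253,180,-84.8)"
```

```text
row [-610.7   66.7  669.4] 18.2 dist 909 clock 3.5 p [ 248.5 -573.5  246.7] yaw -66.6 F [ 0.5 -0.1 -0. ] q7 -0.22 open 1.001 tilt [ 0. -1.  0.]
```

```bash
python3 -m inch '-610 66 669 18; -610 66 669 18; -610 66 669 18; -610 66 669 18; -610 66 669 18; -610 66 669 18; -610 66 669 18; -610 66 669 18; -610 66 669 18; -610 66 669 18' 1 20; python3 -c "
from h import *
go(620,253,180,-84.8)"
```

```text
clock: 4.5
tool_pos: [0.4539, -0.1169, 0.2105]
eef_rot: [-0.523, 0.475, -0.476, 0.523]
contact_force: [1.5, -0.7, 0.0]
opening: 0.998
row [-352.5   30.6  200.2] 0.2 dist 407 clock 4.5 p [ 453.9 -116.9  210.5] yaw -84.6 F [ 1.5 -0.7  0. ] q7 -1.35 open 0.998 tilt [ 0.    -1.     0.001]
```

```bash
python3 -m inch '-345 30 195 0; -345 30 195 0; -345 30 195 0; -345 30 195 0; -345 30 195 0; -345 30 195 0; -345 30 195 0; -345 30 195 0; -345 30 195 0; -345 30 195 0'
python3 - <<'E'
from h import *
go(620,253,180,-84.8)
s=snap('wrist','w1.png');m=colours(s['frame']);print(rect('wrist',s,m['y'],.036))
print([(np.round(i['centre'],1),i['p']) for i in r.tip_of('wrist','sheet')], proj('wrist',s,(.62,.253,.03)))
E
```

```text
clock: 5.5
tool_pos: [0.6142, 0.2445, 0.1797]
eef_rot: [0.524, -0.475, 0.475, -0.524]
contact_force: [0.4, -0.3, -0.1]
opening: 1.002
row [-7.9 -0.3  6.6] 0.4 dist 10 clock 5.5 p [614.2 244.5 179.7] yaw -84.4 F [ 0.4 -0.3 -0.1] q7 -1.87 open 1.002 tilt [-0.    -1.    -0.001]
[622.1 252.4 123.4  59.8   5.2]
[(array([177.3, 252.2]), 0.68)] [177.98091358 252.36125132]
```

View pics/w1.png

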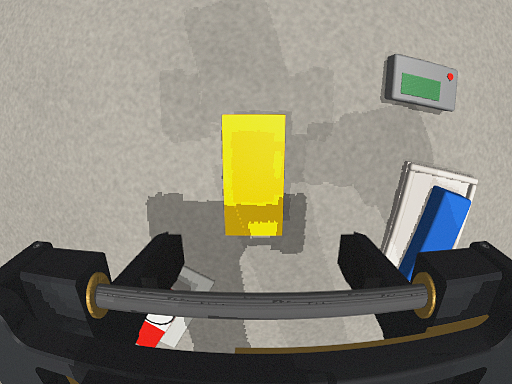

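Run:
```python
from h import *
go(622,252.4,25,-84.8)
```

```text
row [-10.7 155.3   8.7] 0.1 dist 156 clock 5.6 p [614.4 241.2 180.3] yaw -84.7 F [-0.4 -0.6 -0.3] q7 -1.87 open 0.996 tilt [ 0.002 -1.    -0.001]
```

```bash
python3 -m inch '-9 60 8 0; -9 110 8 0; -9 110 8 0; -9 110 8 0; -9 110 8 0'
python3 - <<'E'
from h import *
go(622,252.4,25,-84.8)
s=snap('wrist','w2.png');m=colours(s['frame']);print(rect('wrist',s,m['y'],.036))
go(622,252.4,25,-84.8)
E
```

```text
clock: 6.1
tool_pos: [0.6232, 0.2522, 0.0726]
eef_rot: [-0.522, 0.475, -0.477, 0.524]
contact_force: [0.3, 0.0, -0.4]
opening: 0.997
row [-0.3 47.6 -1.3] 0.1 dist 48 clock 6.1 p [623.2 252.2  72.6] yaw -84.7 F [ 0.3  0.  -0.4] q7 -1.87 open 0.997 tilt [-0.    -1.     0.003]
[629.4 253.1 109.   59.7   5.3]
row [ 0.1 48.2 -1.8] 0.2 dist 48 clock 6.15 p [623.6 252.6  73.2] yaw -84.6 F [ 1.  -0.3  0.6] q7 -1.87 open 0.999 tilt [-0.001 -1.     0.004]
```

View pics/w2.png

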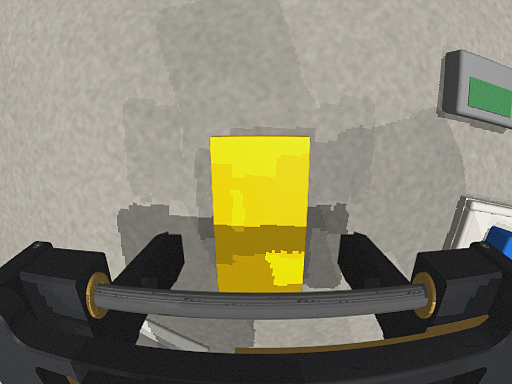

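```bash
python3 -m inch '0 30 -2 0; 0 48 -2 0; 0 48 -2 0; 0 48 -2 0' && python3 -m inch '0 0 0 0; 0 0 0 0; 0 0 0 0; 0 0 0 0; 0 0 0 0' -1 20;  python3 - <<'E'
from h import *
go(620,253,25)
E
```

```text
clock: 6.55
tool_pos: [0.6202, 0.2527, 0.0232]
eef_rot: [-0.523, 0.476, -0.476, 0.523]
contact_force: [0.2, -0.6, -0.2]
opening: 1.001
clock: 7.05
tool_pos: [0.62, 0.2528, 0.0229]
eef_rot: [-0.523, 0.476, -0.476, 0.523]
contact_force: [-0.3, 0.0, 3.4]
opening: 0.671
row [-0.2 -2.1  0.1] 0 dist 2 clock 7.05 p [620.  252.8  22.9] yaw -84.6 F [-0.3  0.   3.4] q7 -1.87 open 0.671 tilt [-0.    -1.     0.001]
```

```bash
python3 -m inch '0 -30 0 0; 0 -60 0 0; 0 -110 0 0; 0 -157 0 0; 0 -157 0 0'
python3 - <<'E'
from h import *
go(460,40,180,-99.1)
E
```

```text
clock: 7.55
tool_pos: [0.6241, 0.2542, 0.1867]
eef_rot: [-0.519, 0.474, -0.478, 0.527]
contact_force: [0.7, 0.9, -0.7]
opening: 0.673
row [ 197.8    3.5 -183.6] 14.5 dist 270 clock 7.55 p [624.1 254.2 186.7] yaw -84.6 F [ 0.7  0.9 -0.7] q7 -1.88 open 0.673 tilt [-0.004 -1.     0.013]
```

```bash
python3 -m inch '30 0 -28 4; 60 0 -55 8; 90 0 -85 12; 120 0 -110 14.5; 150 0 -140 14.5; 180 0 -167 14.5; 198 0 -183 14.5; 198 0 -183 14.5; 198 0 -183 14.5; 198 0 -183 14.5'
python3 - <<'E'
from h import *
go(460,40,180,-99.1)
s=snap('wrist','w3.png');m=colours(s['frame']);m['b'][:, :100]=0;m['b'][:,440:]=0
print(rect('wrist',s,m['b'],.038)); print(rect('wrist',s,m['y'],.18))
E
```

```text
clock: 8.55
tool_pos: [0.4573, 0.0396, 0.1792]
eef_rot: [0.459, -0.538, 0.538, -0.46]
contact_force: [-0.8, 0.5, 0.1]
opening: 0.669
row [-0.8 -0.8  2.6] 0.1 dist 3 clock 8.55 p [457.3  39.6 179.2] yaw -99.0 F [-0.8  0.5  0.1] q7 -1.81 open 0.669 tilt [-0.001 -1.     0.001]
[567.4  21.8 118.   46.5  -9.2]
[478.   36.4  84.4  65.6  -9.4]
```

View pics/w3.png

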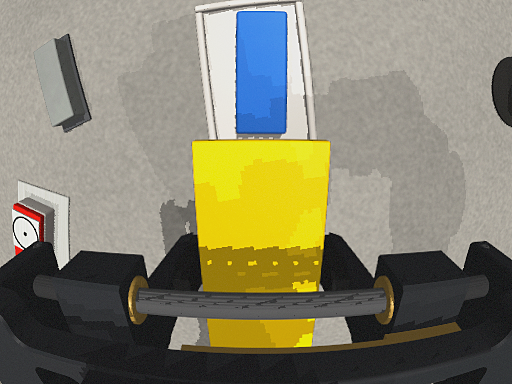

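```bash
python3 - <<'E'
from h import *
go(565.4,22.1,80,-99.2)
E
python3 -m inch '0 0 30 0; 0 0 60 0; 0 20 90 0; 0 60 106 0; 0 99 108 0; 0 99 108 0; 0 99 108 0; 0 99 108 0'
python3 - <<'E'
from h import *
go(565.4,22.1,32,-99.2)
s=snap('wrist','w4.png')
E
```

```text
row [  0.6  99.3 109.4] 0.2 dist 148 clock 8.6 p [457.3  39.7 179.2] yaw -99.0 F [ 0.4 -0.  -0.7] q7 -1.81 open 0.675 tilt [-0.001 -1.     0.001]
clock: 9.4
tool_pos: [0.5639, 0.0218, 0.0822]
eef_rot: [0.458, -0.537, 0.538, -0.46]
contact_force: [0.4, -0.1, 0.4]
opening: 0.672
row [-0.5 50.2  1.3] 0.2 dist 50 clock 9.4 p [563.9  21.8  82.2] yaw -99.0 F [ 0.4 -0.1  0.4] q7 -1.76 open 0.672 tilt [-0.001 -1.     0.003]
```

View pics/w4.png

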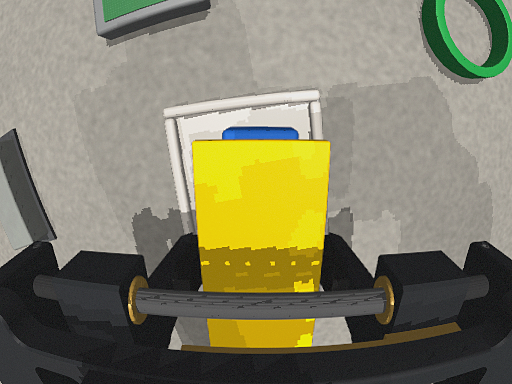

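```bash
python3 -m inch '0 25 1 0; 0 40 1 0; 0 46 1 0; 0 49 1 0; 0 50 1 0; 0 50 1 0; 0 50 1 0'
python3 - <<'E'
from h import *
go(565.4,22.1,31,-99.2)
E
```

```text
clock: 10.15
tool_pos: [0.5643, 0.0211, 0.0309]
eef_rot: [0.459, -0.538, 0.538, -0.459]
contact_force: [-0.3, 0.0, -0.7]
opening: 0.672
row [-1.2 -0.1  1. ] 0.1 dist 2 clock 10.15 p [564.3  21.1  30.9] yaw -99.1 F [-0.3  0.  -0.7] q7 -1.75 open 0.672 tilt [-0.    -1.     0.001]
```

```bash
python3 -m inch '-1 0.5 1 0; -1 1 1 0; -1 1 1 0' && python3 -m inch '0 0 0 0; 0 0 0 0; 0 0 0 0; 0 -2 0 0; 0 -30 0 0; 0 -70 0 0; 0 -110 0 0; 0 -140 0 0; 0 -140 0 0' 1
python3 - <<'E'
from h import *
go(565.4,22.1,31,-99.2)
s=snap('wrist','w5.png');m=colours(s['frame']);print(rect('wrist',s,m['y'],.044))
s=snap('top','t5.png');m=colours(s['frame']);sub=np.zeros(m['y'].shape,bool);sub[150:290,200:330]=1
print(rect('top',s,m['y']&sub,.044))
E
```

```text
clock: 10.45
tool_pos: [0.5643, 0.0211, 0.0307]
eef_rot: [0.459, -0.538, 0.538, -0.458]
contact_force: [-3.9, -1.5, 11.6]
opening: 0.672
clock: 11.35
tool_pos: [0.5677, 0.0219, 0.1734]
eef_rot: [0.456, -0.536, 0.54, -0.461]
contact_force: [0.5, -0.5, 0.4]
opening: 0.998
row [  0.5 142.4  -3.5] 0.1 dist 142 clock 11.35 p [567.7  21.9 173.4] yaw -99.1 F [ 0.5 -0.5  0.4] q7 -1.76 open 0.998 tilt [-0.002 -1.     0.008]
[566.2  20.7 123.   59.6  -9.1]
[529.3   9.9  50.2  20.1   0.6]
```

View pics/w5.png

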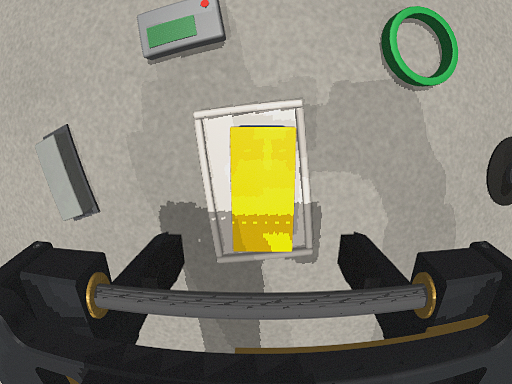

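```bash
python3 -m inch '-32 0 -20 -8; -64 0 -40 -16; -96 0 -60 -24; -128 0 -80 -32; -160 0 -100 -40; -192 0 -120 -48; -224 0 -140 -56; -256 0 -160 -64; -288 0 -180 -72; -320 0 -200 -80'
python3 - <<'E'
from h import *
go(421,370,180,62)
E
```

```text
clock: 12.45
tool_pos: [0.4162, 0.3701, 0.1675]
eef_rot: [0.699, -0.116, 0.114, -0.697]
contact_force: [-0.4, 0.7, 0.1]
opening: 1.001
row [  4.5 -12.5   1.4] -80.7 dist 13 clock 12.45 p [416.2 370.1 167.5] yaw -18.7 F [-0.4  0.7  0.1] q7 -1.39 open 1.001 tilt [-0.002 -1.    -0.003]
```

```bash
python3 -m inch '0 -2 0 -8; 0 -6 0 -16; 0 -12 0 -24; 0 -12 0 -32; 0 -12 0 -40; 0 -12 0 -48; 0 -12 0 -56; 0 -12 0 -64; 0 -12 0 -72; 0 -12 0 -80'
python3 - <<'E'
from h import *
go(421,370,180,62)
s=snap('wrist','w6.png');m=colours(s['frame']);print(rect('wrist',s,m['r'],.039))
for n in ('target','cassette'):
  print([(np.round(i['centre'],1),i['p'],np.round(atz('wrist',s,i['centre'],{'target':.04,'cassette':.004}[n])*1000,1)) for i in r.tip_of('wrist',n)])
E
```

```text
clock: 13.45
tool_pos: [0.417, 0.3687, 0.1795]
eef_rot: [-0.608, -0.359, 0.362, 0.608]
contact_force: [0.3, 0.3, -0.2]
opening: 1.0
row [ 3.  -0.6 -2.9] -0.7 dist 4 clock 13.45 p [417.  368.7 179.5] yaw 61.3 F [ 0.3  0.3 -0.2] q7 -0.34 open 1.0 tilt [-0.003 -1.     0.002]
[395.4 385.2  56.7  51.7 -27.5]
[(array([213.8, 267.4]), 0.85, array([446. , 360.4,  40. ]))]
[]
```

View pics/w6.png

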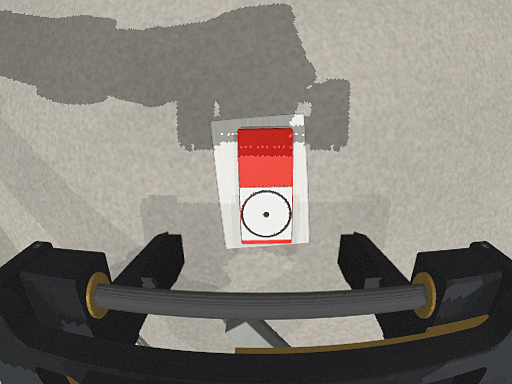

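Run:
```python
from h import *
go(423.7,371.2,80,63)
```

```text
row [ 5.5 99.7 -4.7] -2.2 dist 100 clock 13.6 p [417.2 368.8 179.8] yaw 60.8 F [ 0.5 -0.1 -0.4] q7 -0.34 open 1.002 tilt [-0.003 -1.     0.002]
```

```bash
python3 -m inch '3 50 -2 -1; 5.5 95 -4.7 -2.2; 5.5 100 -4.7 -2.2; 5.5 100 -4.7 -2.2;5.5 100 -4.7 -2.2'
python3 - <<'E'
from h import *
go(423.7,371.2,22,63)
s=snap('wrist','w7.png')
for n in ('target',):
  print([(np.round(i['centre'],1),i['p'],np.round(atz('wrist',s,i['centre'],.04)*1000,1)) for i in r.tip_of('wrist',n)])
m=colours(s['frame']);print(rect('wrist',s,m['r'],.039))
E
```

```text
clock: 14.1
tool_pos: [0.4249, 0.3731, 0.0829]
eef_rot: [-0.602, -0.371, 0.369, 0.603]
contact_force: [1.0, 0.7, 0.2]
opening: 1.001
row [-2.4 60.9  0.2] 0.1 dist 61 clock 14.1 p [424.9 373.1  82.9] yaw 63.1 F [1.  0.7 0.2] q7 -0.43 open 1.001 tilt [ 0.002 -1.    -0.   ]
[(array([255.9, 255.8]), 0.85, array([445.2, 359.7,  40. ]))]
[395.4 385.5  56.6  51.7 -27.7]
```

View pics/w7.png

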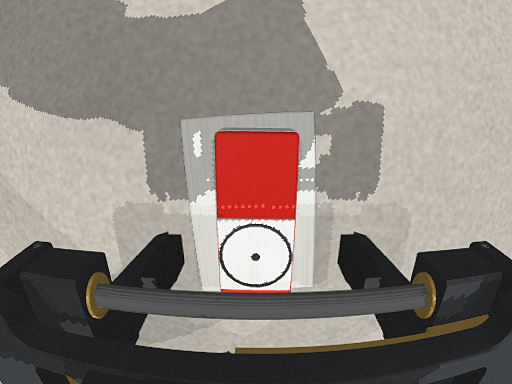

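```bash
python3 -m inch '-2 35 0 -.5; -2 55 0 -.5; -2 60 0 -.5; -2 60 0 -.5; -2 60 0 -.5' && python3 -m inch '0 0 0 0; 0 0 0 0; 0 0 0 0; 0 0 0 0; 0 0 0 0' -1 40;  python3 - <<'E'
from h import *
go(423,371.2,22)
E
```

```text
clock: 14.7
tool_pos: [0.4244, 0.3711, 0.0228]
eef_rot: [-0.601, -0.373, 0.372, 0.601]
contact_force: [-0.3, -0.5, -0.8]
opening: 0.999
clock: 15.2
tool_pos: [0.4239, 0.3702, 0.0215]
eef_rot: [0.601, 0.373, -0.373, -0.601]
contact_force: [-0.4, -1.2, 2.5]
opening: 0.609
row [ 0.5 -0.5  1.3] 0 dist 1 clock 15.2 p [423.9 370.2  21.5] yaw 63.6 F [-0.4 -1.2  2.5] q7 -0.5 open 0.609 tilt [ 0. -1. -0.]
```

```bash
python3 -m inch '0 -20 0 0; 0 -50 0 0; 0 -90 0 0; 0 -130 0 0; 0 -130 0 0;0 -130 0 0'
python3 - <<'E'
from h import *
go(567.5,20.5,150,80.9)
E
```

```text
clock: 15.8
tool_pos: [0.424, 0.3697, 0.1512]
eef_rot: [0.601, 0.373, -0.373, -0.601]
contact_force: [0.3, -0.9, -3.5]
opening: 0.609
row [-248.9    1.5 -283.8] -17.3 dist 378 clock 15.8 p [424.  369.7 151.2] yaw 63.6 F [ 0.3 -0.9 -3.5] q7 -0.33 open 0.609 tilt [-0.    -1.    -0.001]
```

```bash
python3 -m inch '-15 0 -17 -1; -45 0 -51 -3; -75 0 -85 -5; -105 0 -119 -8; -135 0 -153 -11; -165 0 -187 -14; -195 0 -221 -17.3; -225 0 -256 -17.3; -242 0 -276 -17.3; -249 0 -284 -17.3';python3 -m inch '0 0 0 0;0 0 0 0;0 0 0 0'
python3 - <<'E'
from h import *
go(567.5,20.5,80,80.9)
s=snap('wrist','w8.png')
m=colours(s['frame']);print(rect('wrist',s,m['y'],.044),rect('wrist',s,m['r'],.17))
E
```

```text
clock: 16.8
tool_pos: [0.567, 0.0159, 0.1484]
eef_rot: [-0.539, -0.455, 0.459, 0.54]
contact_force: [-0.4, -0.2, -3.4]
opening: 0.608
clock: 17.1
tool_pos: [0.5668, 0.0236, 0.1512]
eef_rot: [-0.537, -0.46, 0.46, 0.538]
contact_force: [0.2, 0.0, -3.9]
opening: 0.609
row [-3.  71.2 -1.3] 0.2 dist 71 clock 17.1 p [566.8  23.6 151.2] yaw 81.1 F [ 0.2  0.  -3.9] q7 0.56 open 0.609 tilt [ 0.001 -1.     0.001]
[510.2  30.   58.6  11.2  80. ] [534.4  29.3  56.4  51.1 -10.1]
```

View pics/w8.png

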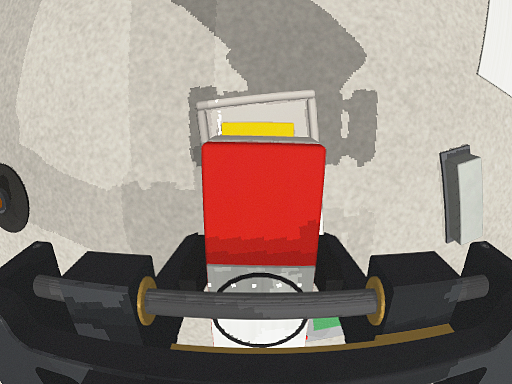

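```bash
python3 -m inch '-1 25 -1 0; -3 55 -1 0; -3 75 -1 0; -3 83 -1 0;-3 86 -1 0;-3 88 -1 0;-3 89 -1 0;-3 89 -1 0;-3 89 -1 0'
python3 - <<'E'
from h import *
go(567.3,20.5,61.5,80.9)
s=snap('wrist','w9.png')
E
```

```text
clock: 18.05
tool_pos: [0.5686, 0.0178, 0.063]
eef_rot: [0.538, 0.459, -0.459, -0.538]
contact_force: [-0.3, 0.2, -4.0]
opening: 0.61
row [2.4 1.5 1.7] 0.0 dist 3 clock 18.05 p [568.6  17.8  63. ] yaw 80.9 F [-0.3  0.2 -4. ] q7 0.44 open 0.61 tilt [ 0.    -1.    -0.001]
```

View pics/w9.png

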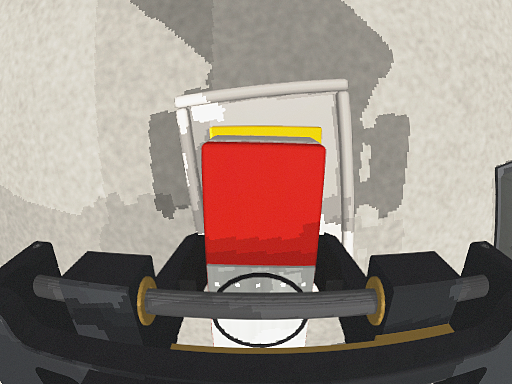

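```bash
python3 -m inch '1 0 1 0; 1 1 1 0; 1 2 1 0; 1 2 1 0; 1 2 1 0'
python3 - <<'E'
from h import *
go(567.3,20.5,61.5,80.9)
E
```

```text
clock: 18.6
tool_pos: [0.5674, 0.0193, 0.0615]
eef_rot: [0.538, 0.459, -0.459, -0.538]
contact_force: [-1.9, -0.7, 6.7]
opening: 0.608
row [ 1.2 -0.   0.3] 0.0 dist 1 clock 18.6 p [567.4  19.3  61.5] yaw 80.9 F [-1.9 -0.7  6.7] q7 0.44 open 0.608 tilt [-0.    -1.    -0.001]
```

```bash
python3 -m inch '0 0 0 0; 0 0 0 0; 0 0 0 0; 0 -4 0 0; 0 -30 0 0; 0 -70 0 0; 0 -110 0 0; 0 -130 0 0; 0 -130 0 0; 0 -130 0 0' 1
python3 - <<'E'
from h import *
go(567.3,20.5,61.5,80.9)
s=snap('wrist','w10.png')
m=colours(s['frame']);print(rect('wrist',s,m['y'],.044),rect('wrist',s,m['r'],.079))
for n in ('target',):
  print([(np.round(i['centre'],1),i['p'],np.round(atz('wrist',s,i['centre'],.08)*1000,1)) for i in r.tip_of('wrist',n)])
E
```

```text
clock: 19.6
tool_pos: [0.5672, 0.0187, 0.1904]
eef_rot: [0.538, 0.459, -0.459, -0.538]
contact_force: [-1.2, 0.4, -0.0]
opening: 0.995
row [  1.9 128.9   0.3] 0.0 dist 129 clock 19.6 p [567.2  18.7 190.4] yaw 80.9 F [-1.2  0.4 -0. ] q7 0.61 open 0.995 tilt [-0. -1. -0.]
[507.6  30.4  58.8   5.8  80. ] [536.   24.9  56.8  51.5 -10.3]
[(array([221. , 259.5]), 0.88, array([592.4,  13.5,  80. ]))]
```

View pics/w10.png

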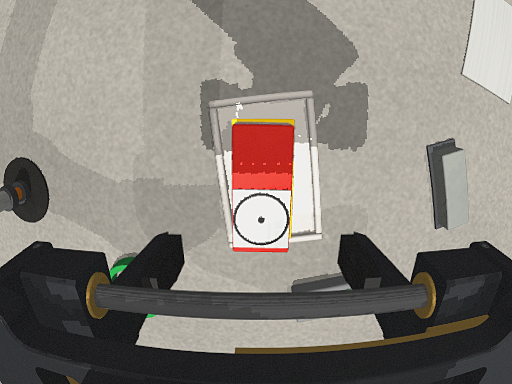

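```bash
python3 -m inch '-40 0 -2 8; -80 -5 -4 16; -120 -10 -6 24; -160 -15 -8 32; -200 -20 -10 40; -240 -20 -12 48; -280 -20 -14 56; -320 -20 -16 64; -342 -20 -17 72; -342 -20 -17 80'; python3 -m inch '0 0 0 8;0 0 0 16;0 0 0 20;0 0 0 20;0 0 0 20'
python3 - <<'E'
from h import *
go(530,-322,210,-20)
s=snap('wrist','w11.png')
for n,z in (('mat',.0),('marker',.004),('marker_grip',.07)):
  print(n,[(np.round(i['centre'],1),i['p'],np.round(atz('wrist',s,i['centre'],z)*1000,1)) for i in r.tip_of('wrist',n)])
E
```

```text
clock: 20.7
tool_pos: [0.5276, -0.3267, 0.2082]
eef_rot: [0.708, -0.0, -0.002, -0.706]
contact_force: [-0.4, -0.3, -0.7]
opening: 1.005
clock: 21.2
tool_pos: [0.5297, -0.3212, 0.2093]
eef_rot: [-0.697, 0.117, -0.116, 0.698]
contact_force: [0.2, -0.1, 0.3]
opening: 1.002
row [ 0.5 -0.7 -0.7] 1.0 dist 1 clock 21.2 p [ 529.7 -321.2  209.3] yaw -19.0 F [ 0.2 -0.1  0.3] q7 -0.17 open 1.002 tilt [-0.002 -1.    -0.   ]
mat [(array([174.9, 260.8]), 0.67, array([ 528.9, -326.5,    0. ]))]
marker [(array([175. , 263.6]), 0.79, array([ 532.3, -326.8,    4. ]))]
marker_grip [(array([193.5, 262.5]), 0.98, array([ 529.9, -328.9,   70. ]))]
```

View pics/w11.png

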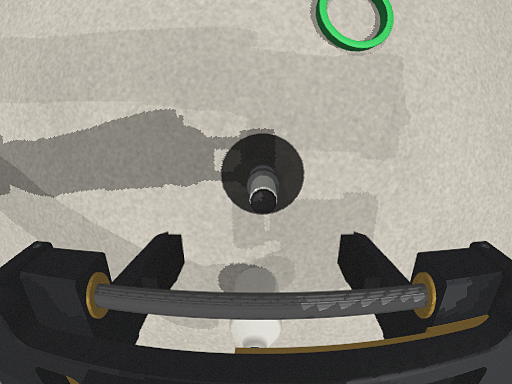

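```bash
python3 - <<'E'
from h import *
go(530,-328,110,-20)
E
python3 -m inch '2 50 -6 1; 2 100 -6 1; 2 100 -6 1; 2 100 -6 1; 2 100 -6 1'
python3 - <<'E'
from h import *
go(530,-328,60,-20)
s=snap('wrist','w12.png')
for n,z in (('marker_grip',.07),):
  print(n,[(np.round(i['centre'],1),i['p'],np.round(atz('wrist',s,i['centre'],z)*1000,1)) for i in r.tip_of('wrist',n)])
E
```

```text
row [  2.2 100.1  -6.3] 1.0 dist 100 clock 21.4 p [ 530.  -321.4  210.1] yaw -19.0 F [-0.2 -0.3  0.5] q7 -0.17 open 0.999 tilt [-0. -1.  0.]
clock: 21.9
tool_pos: [0.532, -0.3282, 0.113]
eef_rot: [0.697, -0.122, 0.125, -0.696]
contact_force: [0.0, 0.0, 0.7]
opening: 1.001
row [-2.2 53.  -0.5] -0.1 dist 53 clock 21.9 p [ 532.  -328.2  113. ] yaw -20.1 F [0.  0.  0.7] q7 -0.23 open 1.001 tilt [ 0.005 -1.    -0.   ]
marker_grip [(array([226.4, 253.4]), 0.88, array([ 528.6, -327.6,   70. ]))]
```

View pics/w12.png

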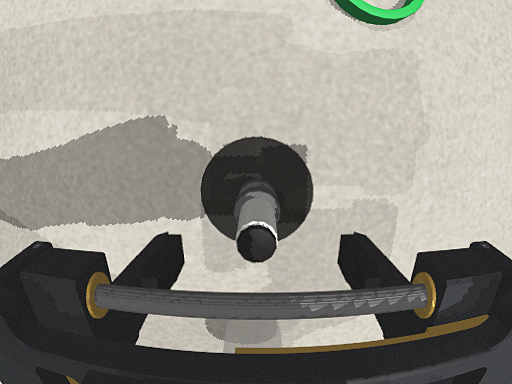

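```bash
python3 -m inch '-2 35 0 0; -2 52 0 0; -2 52 0 0; -2 52 0 0; -2 52 0 0'
python3 - <<'E'
from h import *
go(529.3,-327.8,59,-20)
E
```

```text
clock: 22.5
tool_pos: [0.5296, -0.3277, 0.0603]
eef_rot: [0.697, -0.122, 0.125, -0.696]
contact_force: [0.6, 1.2, 0.2]
opening: 1.001
row [-0.2  1.3 -0.2] -0.1 dist 1 clock 22.5 p [ 529.6 -327.7   60.3] yaw -20.1 F [0.6 1.2 0.2] q7 -0.26 open 1.001 tilt [ 0.004 -1.    -0.   ]
```

```bash
python3 -m inch '0 1 0 0; 0 1 0 0; 0 1 0 0; 0 1 0 0; 0 1 0 0; 0 1 0 0; 0 1 0 0; 0 1 0 0' -1 40
python3 - <<'E'
from h import *
go(529.3,-327.8,160,-20)
E
```

```text
clock: 23.3
tool_pos: [0.5285, -0.3271, 0.0574]
eef_rot: [0.696, -0.123, 0.123, -0.696]
contact_force: [0.9, -0.2, 1.0]
opening: 0.296
row [   1.1 -102.6   -0.3] -0.1 dist 103 clock 23.3 p [ 528.5 -327.1   57.4] yaw -20.1 F [ 0.9 -0.2  1. ] q7 -0.26 open 0.296 tilt [ 0.001 -1.     0.   ]
```

```bash
python3 -m inch '0 -15 0 0; 0 -50 0 0; 0 -95 0 0; 0 -135 0 0; 0 -135 0 0; 0 -135 0 0'
python3 - <<'E'
from h import *
go(592.2,14,180,-20)
E
```

```text
clock: 23.9
tool_pos: [0.5281, -0.3272, 0.1936]
eef_rot: [0.697, -0.123, 0.124, -0.696]
contact_force: [-0.2, -0.1, -2.6]
opening: 0.287
row [-57.   13.3 342.4] -0.1 dist 347 clock 23.9 p [ 528.1 -327.2  193.6] yaw -20.1 F [-0.2 -0.1 -2.6] q7 -0.19 open 0.287 tilt [ 0.001 -1.    -0.001]
```

```bash
python3 -m inch '-3 0 20 0; -8 0 55 0; -15 0 95 0; -22 0 135 0; -29 0 175 0; -36 0 215 0; -43 0 255 0; -49 0 295 0; -54 0 325 0; -57 8 342 0'; python3 -m inch '0 0 0 0;0 0 0 0;0 0 0 0'
python3 - <<'E'
from h import *
go(592.2,14,180,-20)
s=snap('wrist','w13.png')
p=np.array(r.get_state()['tool_pos'])
print('foot px',proj('wrist',s,p-[0,0,.0534]),'target',proj('wrist',s,(.5922,.014,.08)))
for n,z in (('target',.08),('marker_grip',p[2]+.0126)):
  print(n,[(np.round(i['centre'],1),i['p'],np.round(atz('wrist',s,i['centre'],z)*1000,1)) for i in r.tip_of('wrist',n)])
E
```

```text
clock: 24.9
tool_pos: [0.5916, 0.018, 0.1834]
eef_rot: [-0.696, 0.122, -0.121, 0.697]
contact_force: [0.7, -0.9, -3.0]
opening: 0.289
clock: 25.2
tool_pos: [0.5914, 0.0113, 0.1837]
eef_rot: [0.697, -0.125, 0.124, -0.695]
contact_force: [-0.1, 0.7, -3.0]
opening: 0.288
row [-0.2  3.7  2.9] -0.2 dist 5 clock 25.2 p [591.4  11.3 183.7] yaw -20.2 F [-0.1  0.7 -3. ] q7 -0.74 open 0.288 tilt [-0.001 -1.    -0.003]
foot px [219.57744242 259.34616937] target [194.12791348 259.19111579]
target [(array([192.1, 257.3]), 0.6, array([591.3,  16.2,  80. ]))]
marker_grip [(array([272.9, 260.9]), 0.69, array([592.1,   9.6, 196.6]))]
```

View pics/w13.png

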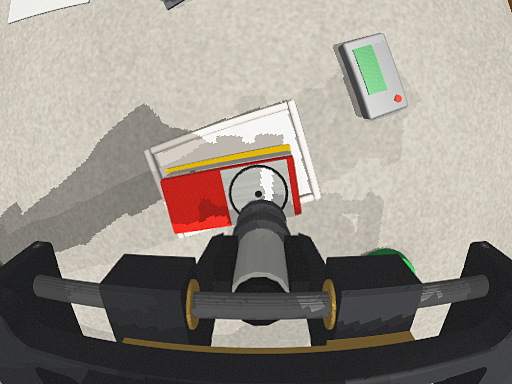

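```bash
python3 -m inch '0 15 1 0; 0 32 1 0; 0 38 1 0; 0 38 1 0; 0 38 1 0; 0 38 1 0'
python3 - <<'E'
from h import *
go(591.8,14.2,133.4,-20)
s=snap('wrist','w14.png')
p=np.array(r.get_state()['tool_pos'])
print('foot px',proj('wrist',s,p-[0,0,.0534]),'target',proj('wrist',s,(.5918,.0142,.08)),atz('wrist',s,(194,258.3),.08))
E
```

```text
clock: 25.95
tool_pos: [0.5931, 0.0146, 0.1472]
eef_rot: [-0.696, 0.123, -0.124, 0.696]
contact_force: [-0.6, 0.0, -2.2]
opening: 0.285
row [-1.1 13.8 -0.8] -0.1 dist 14 clock 25.95 p [593.1  14.6 147.2] yaw -20.1 F [-0.6  0.  -2.2] q7 -0.77 open 0.285 tilt [ 0.002 -1.     0.001]
foot px [219.78796124 258.74372659] target [213.84349996 257.51499021] [0.59763955 0.02834848 0.08      ]
```

View pics/w14.png

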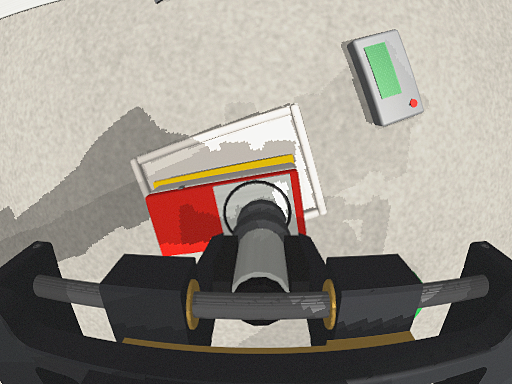

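```bash
python3 -m inch '-1 8 -.5 0; -1 12 -.5 0; -1 12 -.5 0; -1 12 -.5 0'
python3 - <<'E'
from h import *
go(591.8,14.2,133.4,-20)
s=snap('wrist','w15.png')
f=s['frame'][140:260,170:350,::-1];cv2.imwrite('pics/w15z.png',cv2.resize(f,None,fx=4,fy=4,interpolation=cv2.INTER_CUBIC))
p=np.array(r.get_state()['tool_pos'])
for nm,c,rad,col in (('ring',(.5918,.0142,.08),.023,(255,0,0)),('foot',p-[0,0,.0434],.017,(0,255,0))):
    P=[proj('wrist',s,np.array(c)+rad*np.array([np.cos(a),np.sin(a),0])) for a in np.linspace(0,6.28,60)]
    for q in P: cv2.circle(s['frame'],(int(round(q[1])),int(round(q[0]))),0,col,-1)
f=s['frame'][140:260,170:350,::-1];cv2.imwrite('pics/w15o.png',cv2.resize(f,None,fx=4,fy=4,interpolation=cv2.INTER_NEAREST))
E
```

```text
clock: 26.4
tool_pos: [0.5912, 0.0145, 0.1341]
eef_rot: [0.696, -0.123, 0.123, -0.696]
contact_force: [-0.0, 0.3, -2.5]
opening: 0.29
row [ 0.7  0.7 -0.1] -0.1 dist 1 clock 26.4 p [591.2  14.5 134.1] yaw -20.1 F [-0.   0.3 -2.5] q7 -0.78 open 0.29 tilt [-0. -1. -0.]
```

View pics/w15o.png

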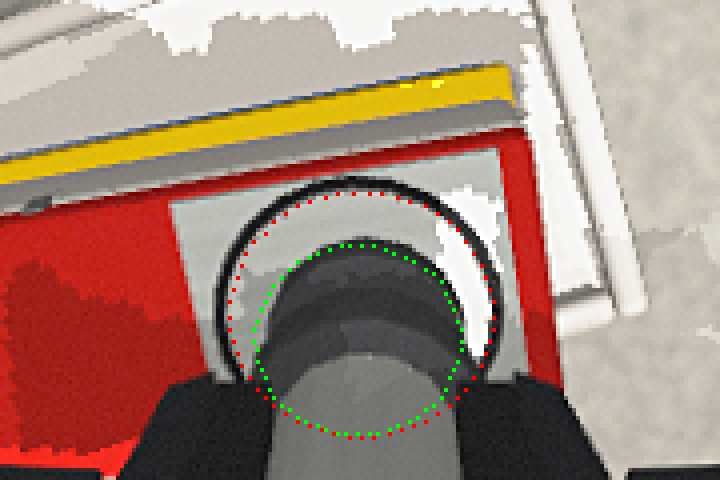

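```bash
python3 -m inch '-1 1 0 0; -1 2 0 0; -1 3 0 0; -1 3 0 0' - 60
python3 - <<'E'
from h import *
go(591.8,14.2,133.4,-20)
E
```

```text
clock: 26.85
tool_pos: [0.5906, 0.0149, 0.1318]
eef_rot: [-0.696, 0.123, -0.123, 0.696]
contact_force: [-1.5, 0.2, 3.5]
opening: 0.277
row [ 1.4 -1.6 -0.3] -0.1 dist 2 clock 26.85 p [590.6  14.9 131.8] yaw -20.1 F [-1.5  0.2  3.5] q7 -0.78 open 0.277 tilt [ 0.001 -1.     0.   ]
```

```bash
python3 -m inch '0 1 0 0; 0 2 0 0; 0 3 0 0; 0 4 0 0'; python3 -m inch '0 1 0 0; 0 1 0 0';python3 -m inch '0 1 0 0; 0 1 0 0';python3 -m inch '0 1 0 0; 0 1 0 0'
```

```text
clock: 27.25
tool_pos: [0.5907, 0.0149, 0.128]
eef_rot: [-0.696, 0.123, -0.124, 0.696]
contact_force: [-2.3, -0.3, 7.8]
opening: 0.278
clock: 27.45
tool_pos: [0.5907, 0.0149, 0.127]
eef_rot: [-0.696, 0.123, -0.124, 0.696]
contact_force: [-2.0, -0.3, 8.5]
opening: 0.276
clock: 27.65
tool_pos: [0.5907, 0.0149, 0.1257]
eef_rot: [-0.696, 0.123, -0.124, 0.696]
contact_force: [-0.6, -0.1, 5.2]
opening: 0.279
clock: 27.85
tool_pos: [0.5907, 0.0149, 0.1247]
eef_rot: [-0.696, 0.123, -0.124, 0.696]
contact_force: [-2.1, -0.1, 6.9]
opening: 0.281
```

```bash
python3 -m inch '0 0 0 0; 0 -3 0 0; 0 -6 0 0; 0 -10 0 0; 0 -20 0 0; 0 -45 0 0; 0 -70 0 0; 0 -70 0 0; 0 -70 0 0'
python3 - <<'E'
from h import *
go(530.5,-326.5,180,-20)
s=snap('wrist','w16.png')
E
```

```text
clock: 28.75
tool_pos: [0.5901, 0.0147, 0.1942]
eef_rot: [0.696, -0.123, 0.123, -0.696]
contact_force: [-0.0, 1.0, -3.2]
opening: 0.279
row [  61.2   14.2 -340.9] -0.1 dist 347 clock 28.75 p [590.1  14.7 194.2] yaw -20.1 F [-0.   1.  -3.2] q7 -0.74 open 0.279 tilt [-0. -1. -0.]
```

View pics/w16.png

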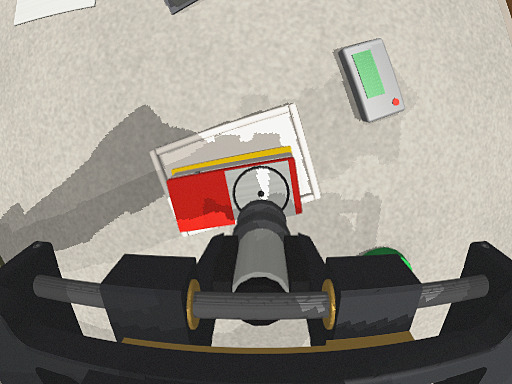

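```bash
python3 - <<'E'
from h import *
s=snap('wrist');print(atz('wrist',s,(193,261),.08))
for n,z in (('target',.08),): print([(np.round(i['centre'],1),i['p'],np.round(atz('wrist',s,i['centre'],z)*1000,1)) for i in r.tip_of('wrist',n)])
E
python3 -m inch '3 0 -20 0; 9 0 -55 0; 16 0 -95 0; 23 0 -135 0; 30 0 -175 0; 37 0 -215 0; 45 0 -255 0; 53 0 -295 0; 58 0 -325 0; 61 0 -341 0'; python3 -m inch '0 0 0 0;0 0 0 0;0 0 0 0'
python3 - <<'E'
from h import *
go(530.5,-326.5,58.5,-20)
s=snap('wrist','w17.png')
E
```

```text
[0.59112702 0.01510426 0.08      ]
[(array([193.7, 259.9]), 0.69, array([590. ,  14.8,  80. ]))]
clock: 29.9
tool_pos: [0.5283, -0.3301, 0.1928]
eef_rot: [0.697, -0.126, 0.124, -0.695]
contact_force: [-0.4, 0.4, -2.8]
opening: 0.278
clock: 30.2
tool_pos: [0.5317, -0.3231, 0.1943]
eef_rot: [-0.696, 0.122, -0.122, 0.697]
contact_force: [0.4, 0.0, -2.9]
opening: 0.279
row [ 1.000e-01  1.358e+02 -3.900e+00] 0.2 dist 136 clock 30.2 p [ 531.7 -323.1  194.3] yaw -19.8 F [ 0.4  0.  -2.9] q7 -0.19 open 0.279 tilt [-0.    -1.     0.002]
```

View pics/w17.png

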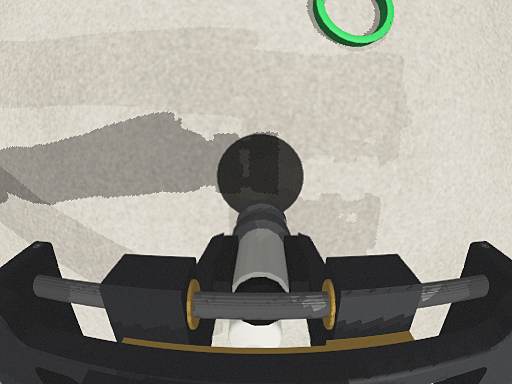

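```bash
python3 -m inch '0 40 0 0; 0 85 0 0; 0 115 0 0; 0 128 0 0; 0 132 0 0; 0 134 0 0; 0 134 0 0; 0 134 0 0'
python3 - <<'E'
from h import *
go(530.5,-326.5,57.4,-20)
E
```

```text
clock: 31.05
tool_pos: [0.5316, -0.3268, 0.0619]
eef_rot: [0.697, -0.122, 0.124, -0.696]
contact_force: [-0.2, 0.4, -3.2]
opening: 0.283
row [-1.2  4.5 -0.1] -0.1 dist 5 clock 31.05 p [ 531.6 -326.8   61.9] yaw -20.1 F [-0.2  0.4 -3.2] q7 -0.27 open 0.283 tilt [ 0.003 -1.    -0.   ]
```

```bash
python3 -m inch '0 1 0 0; 0 2 0 0; 0 3 0 0; 0 3 0 0'
python3 - <<'E'
from h import *
go(530.5,-326.5,57.4,-20)
E
```

```text
clock: 31.45
tool_pos: [0.5307, -0.3264, 0.0574]
eef_rot: [0.696, -0.123, 0.123, -0.696]
contact_force: [-0.3, -0.3, -2.3]
opening: 0.281
row [-0.1  0.  -0.1] -0.1 dist 0 clock 31.45 p [ 530.7 -326.4   57.4] yaw -20.1 F [-0.3 -0.3 -2.3] q7 -0.27 open 0.281 tilt [ 0. -1. -0.]
```

```bash
python3 -m inch '0 0.5 0 0; 0 1 0 0; 0 1 0 0'
python3 - <<'E'
from h import *
go(530.5,-326.5,57.4,-20)
E
```

```text
clock: 31.75
tool_pos: [0.5307, -0.3264, 0.0567]
eef_rot: [0.696, -0.123, 0.123, -0.696]
contact_force: [-0.7, -0.4, 1.5]
opening: 0.278
row [-0.2 -0.7 -0.1] -0.1 dist 1 clock 31.75 p [ 530.7 -326.4   56.7] yaw -20.1 F [-0.7 -0.4  1.5] q7 -0.27 open 0.278 tilt [ 0. -1. -0.]
```

Contact with the mat; release and retreat.

```bash
python3 -m inch '0 0 0 0; 0 0 0 0; 0 0 0 0; 0 0 0 0; 0 0 0 0; 0 -10 0 0; 0 -50 0 0; 0 -90 0 0; 0 -130 0 0; 0 -150 0 0' 1; python3 -m inch '0 0 0 0; 0 0 0 0'
python3 - <<'E'
from h import *
go(530.5,-326.5,57.4,-20)
s=snap('wrist','w18.png')
for n,z in (('mat',.0),('marker',.004),('marker_grip',.07)):
  print(n,[(np.round(i['centre'],1),i['p'],np.round(atz('wrist',s,i['centre'],z)*1000,1)) for i in r.tip_of('wrist',n)])
s=snap('top','t18.png');a=s['frame'][:,:,::-1]
cv2.imwrite('pics/t18z.png',cv2.resize(a[110:290,90:430],None,fx=2.3,fy=2.3,interpolation=cv2.INTER_CUBIC))
m=colours(s['frame']);sub=np.zeros(m['y'].shape,bool);sub[110:290,90:330]=1
print(rect('top',s,m['r']&sub,.079))
E
```

```text
clock: 32.75
tool_pos: [0.5322, -0.3269, 0.2109]
eef_rot: [0.697, -0.121, 0.125, -0.696]
contact_force: [0.3, -0.1, 0.5]
opening: 0.998
clock: 32.95
tool_pos: [0.5304, -0.3264, 0.2067]
eef_rot: [0.696, -0.123, 0.123, -0.696]
contact_force: [-0.0, 0.6, 0.3]
opening: 0.999
row [ 1.000e-01  1.493e+02 -0.000e+00] -0.1 dist 149 clock 32.95 p [ 530.4 -326.4  206.7] yaw -20.1 F [-0.   0.6  0.3] q7 -0.18 open 0.999 tilt [ 0. -1. -0.]
mat [(array([172.9, 258.9]), 0.58, array([ 528.8, -328.3,    0. ]))]
marker [(array([172.7, 261.5]), 0.9, array([ 532.1, -328.3,    4. ]))]
marker_grip [(array([187.6, 257.9]), 0.75, array([ 528.9, -326.4,   70. ]))]
[534.1  26.   53.7  48.6 -10.7]
```

View pics/w18.png

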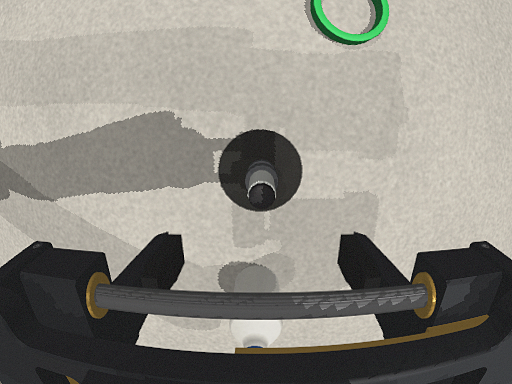

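View pics/t18z.png

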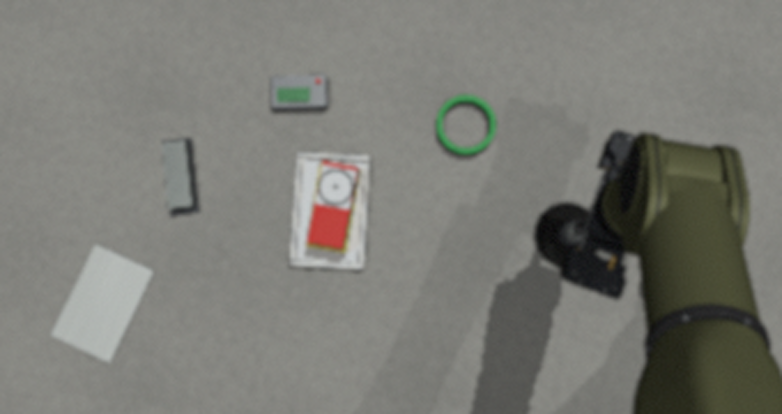

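```bash
python3 -c "
from h import *
print(r.finish_job())"
```

```text
the job is handed in; nothing more can be done
None
```

I carried out the whole packing job and handed it in at about 33 s of the 67 s allowed. No verdict was reported.

- **Sheet:** the wrist camera put it about 1–2 mm from the brick's centre, with the same heading (both about -9°).
- **Cassette:** it lies on the sheet about 1–3 mm off centre and square to within about 2°. The stack looked unchanged in the pictures after pressing.
- **Marker press:** the tool was about 1 mm from the ring's centre dot. The measured upward force rose to 8.5 N (about 11 N with the marker's weight), then dropped to 5.2 N, which is the snap. I held it down for about another 0.2 s. I had no direct reading of the striker, so the force drop is my only evidence of it.
- **Marker return:** the last pictures show it upright on its mat, about 2 mm from the centre, with the gripper open and clear above it.
- **Bystanders:** nothing came near the bottle, the logger or the tape. The tape and the logger look unmoved; the arm hid the bottle in the last top picture, but the wrist picture shows it standing.

One check was off: the trained network's position for the target in the first top picture was about 6 mm from what the wrist camera showed. I relied on the wrist camera.

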